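Cock the desoldering pump on the bench stop

ROBOT

A 7-joint arm with a two-finger parallel gripper is mounted at the origin on a cart in front of the work surface, level with it; the furniture and walls round the work are solid. World frame = base frame: x ahead of the robot, y to its left, z up, the work surface at z = 0. Lengths are in m, angles in rad, forces in N, time in s.
With the tool pointing down it reaches from about 0.35 to 0.9 m from the base axis. Payload 8.1 kg.
Tool frame: the origin (TCP) lies midway between the tips of the shut fingers; the grasp point (between the pads) lies behind it (arm.tcp_to_grasp is the z of the grasp point in the tool frame, in m); z points along the fingers, y is the line along which they close (so a half turn about z gives the same grasp; the last joint's range is limited). The gripper opens to 92 mm and grips with 3 to 60 N. Pads are 19 mm wide; open, the fingers measure 130 mm over their backs; the gripper's body (75 mm by 190 mm) begins 47 mm behind the grasp point.
Start: joints at [-1.305, 0.434, 0.025, 1.573, -0.012, 1.134, -0.075], TCP at [0.225, 0.583, 0.227] pointing down, gripper open.
Joint ranges: [-2.62, 2.62], [-0.44, 2.09], [-1.27, 1.32], [0.08, 2.57], [-1.32, 4.46], [0.12, 2], [-2.74, 2.74]. Speed limits (rad/s): [2.22, 2.22, 3.01, 3.01, 3.14, 3.14, 3.14].

INTERFACE

Orientations are given as a rotation vector (axis times angle).
In Python, from cell import readout, vision, arm gives the robot as it stands.
- The arm moves only by the tool carry_out, never from a script. Its argument "increments" is one flat list of numbers, 6 for each row, row after row: the shift along the world's x, y, z in mm, then the turn, a rotation vector about the world's x, y, z in rad. In form: [tx, ty, tz, wx, wy, wz, tx, ty, tz, wx, wy, wz, ...]. A call has 1 to 20 rows; each row shifts and turns the commanded pose from where the row before left it; what a row does not reach is not made up. A row lasts 1/8 s, in which the tool goes at most 62.5 mm and 10.7 degrees, less where a joint would pass 70% of its speed; a pose out of reach is approached as far as the arm can. A call with a gripper value outside its range is refused whole. "grip" is the closure, from 0 (fully open) to 1 (shut), set as the call begins (left out, the last holds). The fingers move at their own pace and stop on an object; "newtons" is the grip in N (left out, the last holds). Time passes only in rows, so rows that do not move let the fingers close. It gives the time, the measured TCP pose, the force, the opening and the grip force at its end, in the units of the state.
- readout.observe(): the state, without advancing time (a new reading comes with each control period).
- vision.get_image(name): name is "scene" or "side" or "wrist"; returns the picture (480x640x3 uint8, red, green, blue); there is no depth.
- vision.calibration(name): a dict with "fov_y" (degrees; the focal length in pixels is half the picture's height over the tangent of half this angle, whatever the lens; pixels are square), "cx", "cy" (the principal point, pixels), "pose" (4x4, takes a point from camera to world coordinates). Camera axes: x right, y up, looking along -z (the intrinsics and any distortion apply to the point x, -y, -z); pixel columns grow to the right and rows downward; lengths in m; the calibration is good to about 2 mm. A picture is of the moment at which its call begins: read the wrist's pose just before it. calibration takes no time and is no camera call; for the wrist camera it gives the pose at the moment of the call.
- arm.sign_off(): hands the job in; it is judged then, once.
The state is a dict: "clock": time; "joints": joint angles; "dq": joint speeds; "joint_efforts": joint torques, N m; "position": TCP position; "ee_rot": TCP orientation; "force": force on the tool from outside, world axes, zero at the start; "ft_torque": the same for the moment, N m; "width": opening from 0.0 (shut) to 1.0 (fully open); "gripper_force": force on a finger pad.
Only numpy, scipy, OpenCV 4.12 (cv2) and the standard library are available. Lean on these libraries where they do the work, as an engineer would, in place of code of your own. Each camera call takes 0.05 s, during which the arm holds its last target. There are 200 camera calls.

TASK

Pick up the desoldering pump, cock it by pressing the end of its red plunger against the upright face of the aluminium bench stop until the plunger is fully home, then lay the cocked pump centrally in the yellow tool cradle with its barrel resting in both V rests, either way round, and let go. Leave the other things on the desk where they are.

Things in the scene. Friction and masses are not known exactly. Their poses are not given: they have to be found in the camera images.
- pump: desoldering pump (solder sucker), starts lying on the desk: round blue barrel 19 mm in diameter reaching from y = -88 mm (pointed nozzle end) to +68 mm in its own frame, then a thin neck 12 mm in diameter to +88 mm, then the plunger; about 80 g. Origin on the underside below the barrel's axis (the axis lies 10 mm above it, along z); its y axis runs along the barrel from nozzle towards the plunger; z is up at the start. It can roll about its axis
- pump_mid (a point): point on the pump's axis straight above the pump's origin (its y axis as the pump's); 9.5 mm above the desk while the pump lies there. A good place to grip across the barrel
- plunger_tip (a point): centre of the flat outer end of the red plunger knob (17 mm in diameter, 10 mm long, on a 6 mm steel rod), on the pump's axis, 122 mm from pump_mid when fully out and 100 mm when fully home
- plunger (a joint): how far the plunger is pushed in: 0 = fully out, 0.022 m = fully home (solid stop). It slides against a drag of about 5 N and stays where it is left; it starts between 0 and 5 mm
- stop: pale aluminium bench stop fixed to the desk: upright plate 90 mm wide (its x), 12 mm thick, top 82 mm above the desk, braced from behind, on an 8 mm thick foot that reaches 10 mm out in front of the face. Origin at desk level under the middle of the front face; its own +y points straight out of the face, which is the plane y = 0
- stop_face (a point): middle of the black rubber-coloured disc (44 mm across, flush) on the front face of the stop, 48 mm above the desk; axes as the stop's
- cradle: yellow tool cradle fixed to the desk: foot 70 x 120 x 8 mm, with two upward-opening 90-degree V rests, each 10 mm thick, at y = -45 and +45 mm in its own frame (80 mm clear between them), open 54 mm wide at the top, 63 mm above the desk. Origin at desk level under its middle; its y axis runs along the tool that lies in it
- cradle_seat (a point): point midway between the two V rests on the line where the axis of the 19 mm barrel lies when it is seated, 50 mm above the desk; axes as the cradle's
- tape: bystander: roll of blue insulating tape, 52 mm across, 19 mm high, origin under its middle
- heat_sink: bystander: finned aluminium heat sink 35 x 50 x 26 mm, origin under its middle
- motor: bystander: small silver DC motor lying on the desk, 24 x 45 x 19 mm, origin under its middle
- tin: bystander: round flat flux tin, 51 mm across, 18 mm high, red lid, origin under its middle
- cutters: bystander: red-handled side cutters lying flat, 40 x 148 x 12 mm, origin under the middle

How it is judged:
On the way, in this order (a step that is already met when the one before it is completed fails the run):
1. the pump is held clear of the desk with its plunger still out (height (world z) of pump_mid above 0.02 m and contact force between the fingers and pump above 1 N and value of joint plunger below 0.012 m), for 0.1 s.
2. the held pump's plunger is pressed fully home (within 2 mm) by the face of the stop (value of joint plunger above 0.02 m and contact force between the fingers and pump above 1 N and contact force between pump and stop above 1 N and height (world z) of plunger_tip above 0.01 m and y of plunger_tip in the frame of stop_face below 0.008 m), for 0.1 s.
At the end, for the whole second after the job is handed in: The plunger is still home (within 2 mm) and the pump lies still in both V rests, either way round: pump_mid within 25 mm of the seat point along the cradle and 6 mm across it and in height, axis within 0.12 rad of the cradle's (value of joint plunger above 0.02 m and x of pump_mid in the frame of cradle_seat between -0.006 and 0.006 m and y of pump_mid in the frame of cradle_seat between -0.025 and 0.025 m and z of pump_mid in the frame of cradle_seat between -0.006 and 0.006 m and angle between the y axis of pump and the y axis of cradle, either way round below 0.12 rad and linear speed of pump below 0.02 m/s and angular speed of pump below 0.3 rad/s); the robot touches nothing.
It fails at once if tape: shifted by more than 3 cm (distance of tape from where it was at the start of the episode above 0.03 m).
It fails at once if heat sink: shifted by more than 3 cm (distance of heat_sink from where it was at the start of the episode above 0.03 m).
It fails at once if motor: shifted by more than 3 cm (distance of motor from where it was at the start of the episode above 0.03 m).
It fails at once if tin: shifted by more than 3 cm (distance of tin from where it was at the start of the episode above 0.03 m).
It fails at once if cutters: shifted by more than 3 cm (distance of cutters from where it was at the start of the episode above 0.03 m).
It also fails if it takes over 45 s, if anything falls off the work surface, if the arm or the gripper's body presses on something with over 40 N, if the wrist force passes 120 N, or if a joint passes its speed limit or range.

## Working session

There is one attempt and no reset: what is moved stays moved. The work goes in short steps, Python scripts to look and compute and a tool call to move; the robot and the scene stay as the last step left them, time stands still between calls to the robot, and variables do not carry over. Pictures are saved under pics/ and viewed, at most 10 in all, crops included, and the job is handed in when it is done.

Besides the shell and the picture viewer there is one more tool, called as name(argument=value, ...) on one line, values as JSON. carry_out: Moves the arm, as the interface text tells. Its arguments: {"type":"object","properties":{"increments":{"type":"array","items":{"type":"number"}},"grip":{"type":"number"},"newtons":{"type":"number"}},"required":["increments"]}

```bash
mkdir -p pics; ls; python3 - <<'E'
from cell import readout, vision, arm
import cv2
s=readout.observe();print(s); print(arm.tcp_to_grasp)
for n in("scene","side"):
    im=vision.get_image(n);cv2.imwrite(f"pics/{n}0.png",im[:,:,::-1]);print(n,vision.calibration(n))
print(vision.calibration("wrist"))
E
```

```text
pics
{'clock': 0.0, 'joints': array([-1.30462751,  0.43519139,  0.02499122,  1.57407954, -0.01158456,
        1.13399984, -0.07509442]), 'dq': array([ 1.52438807e-04, -1.47873945e-03, -1.82699947e-03,  1.47656870e-03,
       -2.06063910e-03, -1.61427875e-05, -1.29100072e-03]), 'joint_efforts': array([ 3.75898862e-04, -6.67847872e+01,  9.84749347e-01, -3.14457572e+01,
       -6.07067370e-02,  4.29645984e-02,  1.51714930e-04]), 'position': array([0.22517882, 0.58248863, 0.22597161]), 'ee_rot': array([-5.76075870e-01, -3.08819845e+00,  2.40094187e-03]), 'force': array([ 0.43239335, -0.0021597 ,  0.17463056]), 'ft_torque': array([-0.00737051,  0.02804085,  0.04841107]), 'gripper_force': 0.0, 'width': 1.0007876298367846}
-0.0188
scene {'fov_y': 50.96009768227676, 'cx': 318.0780607420419, 'cy': 243.93263265780737, 'pose': array([[ 0.91398977,  0.1758216 , -0.36566304,  0.18861811],
       [-0.40570902,  0.40666611, -0.81854925, -0.92667475],
       [ 0.00478412,  0.89649843,  0.44302107,  0.47743683],
       [ 0.        ,  0.        ,  0.        ,  1.        ]])}
side {'fov_y': 54.44557912075734, 'cx': 318.3962285322801, 'cy': 240.93495225811898, 'pose': array([[-9.98287156e-01,  2.62351394e-02, -5.22921750e-02,
         4.86466288e-01],
       [-5.85036187e-02, -4.43317336e-01,  8.94453501e-01,
         7.57503655e-01],
       [ 2.84084598e-04,  8.95980724e-01,  4.44092853e-01,
         5.50192834e-01],
       [ 0.00000000e+00,  0.00000000e+00,  0.00000000e+00,
         1.00000000e+00]])}
{'fov_y': 58.117529690931484, 'cx': 317.85482144425714, 'cy': 240.5514506255044, 'pose': array([[ 3.60544877e-01, -8.87711999e-01, -2.86312414e-01,
         1.45989064e-01],
       [ 9.32741667e-01,  3.42937607e-01,  1.11295913e-01,
         6.12410141e-01],
       [-6.11422720e-04, -3.07182690e-01,  9.51650367e-01,
         3.84318458e-01],
       [ 0.00000000e+00,  0.00000000e+00,  0.00000000e+00,
         1.00000000e+00]])}
```

View pics/scene0.png

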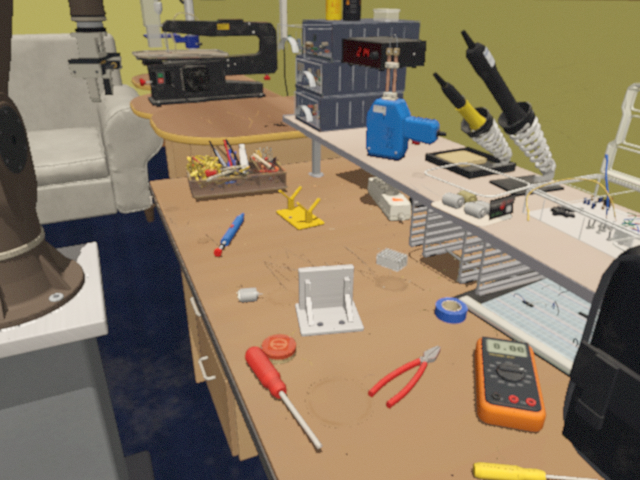

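View pics/side0.png

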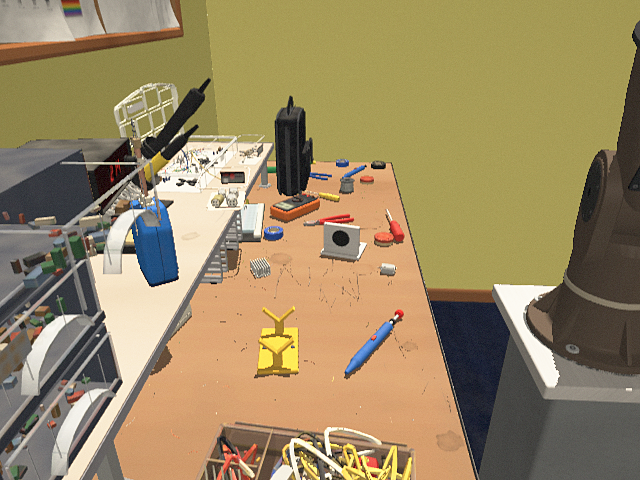

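Scene and side show the pump (side: nozzle ~(348,375), red knob ~(400,314)), the cradle ~(279,350), and the stop with its black disc at ~(341,238) facing the side camera. I'll enlarge.

```bash
cat > h.py <<'E'
import numpy as np, cv2
from cell import readout, vision, arm
def ray(c,u,v):
    f=240/np.tan(np.radians(c["fov_y"]/2)); P=np.array(c["pose"])
    d=P[:3,:3]@np.array([(u-c["cx"])/f,-(v-c["cy"])/f,-1]); return P[:3,3],d
def at(c,u,v,z):
    o,d=ray(c,u,v); return o+d*(z-o[2])/d[2]
def proj(c,p):
    f=240/np.tan(np.radians(c["fov_y"]/2)); P=np.array(c["pose"])
    q=P[:3,:3].T@(np.array(p)-P[:3,3]); return c["cx"]+f*q[0]/-q[2], c["cy"]-f*q[1]/-q[2]
E
python3 - <<'E'
import cv2
im=cv2.imread("pics/side0.png")[205:385,235:435]
cv2.imwrite("pics/c1.png",cv2.resize(im,None,fx=3.3,fy=3.3,interpolation=cv2.INTER_CUBIC))
E
```

```text
(no output)
```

View pics/c1.png

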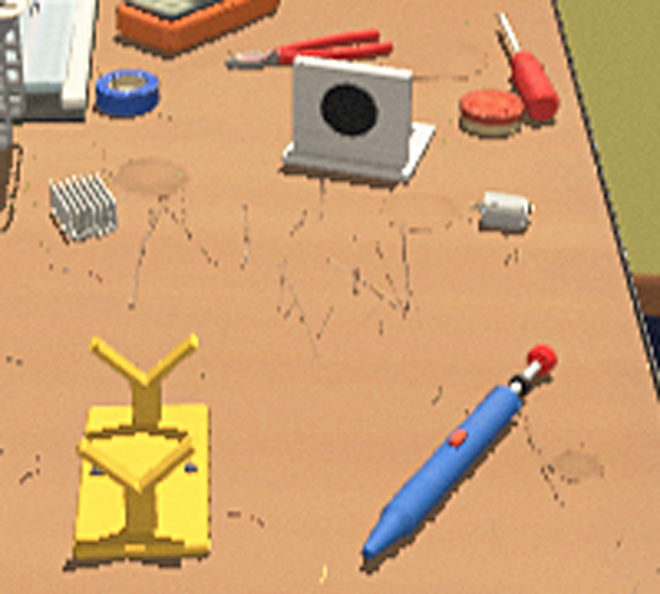

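The crop shows the nozzle at (368,558), knob end (548,352), disc (349,109), face top corners (295,58)/(411,69), cradle V tips near (80,448)/(192,445) and far (94,342)/(197,340) (crop px).

```bash
python3 - <<'E'
from h import *
np.set_printoptions(precision=4,suppress=True)
c=vision.calibration("side")
g=lambda x,y,z:at(c,235+x/3.3,205+y/3.3,z)
for n,x,y,z in [("noz",368,556,.0095),("barrelend",510,392,.0095),("knob",547,352,.0095),("disc",349,109,.048),("tl",295,58,.082),("tr",411,69,.082),("fl",284,165,.0),("fr",408,180,0),("Vnl",80,448,.063),("Vnr",192,445,.063),("Vfl",94,342,.063),("Vfr",197,340,.063),("cfl",90,405,.008),("cfr",209,405,.008),("cnl",77,547,.008),("cnr",210,545,.008),("motor",505,215,.01),("sink",83,205,.013)]:
    print(n,g(x,y,z))
cs=vision.calibration("scene")
print("scene knob",at(cs,218,252,.0095),"noz",at(cs,242,215,.0095))
E
```

```text
noz [0.4746 0.16   0.0095]
barrelend [0.3927 0.0183 0.0095]
knob [ 0.3672 -0.0235  0.0095]
disc [ 0.4917 -0.2732  0.048 ]
tl [ 0.5328 -0.2877  0.082 ]
tr [ 0.4471 -0.273   0.082 ]
fl [ 0.54   -0.2719  0.    ]
fr [ 0.4465 -0.2537  0.    ]
Vnl [0.6192 0.1505 0.063 ]
Vnr [0.5638 0.1449 0.063 ]
Vfl [0.6273 0.0589 0.063 ]
Vfr [0.5708 0.0537 0.063 ]
cfl [0.6352 0.043  0.008 ]
cfr [0.5667 0.039  0.008 ]
cnl [0.6221 0.1605 0.008 ]
cnr [0.5548 0.1551 0.008 ]
motor [ 0.3802 -0.188   0.01  ]
sink [ 0.6771 -0.1794  0.013 ]
scene knob [ 0.3736 -0.0153  0.0095] noz [0.4722 0.1508 0.0095]
```

carry_out(increments=[17,-42,-3,0,0,-0.144,17,-42,-3,0,0,-0.144,17,-42,-3,0,0,-0.144,17,-42,-3,0,0,-0.144,17,-42,-3,0,0,-0.144,17,-42,-3,0,0,-0.144,17,-42,-3,0,0,-0.144,17,-42,-3,0,0,-0.144,17,-42,-3,0,0,-0.144,17,-42,-3,0,0,-0.144,17,-42,-3,0,0,-0.144,17,-42,-3,0,0,-0.147,0,0,0,0,0,0,0,0,0,0,0,0], grip=0, newtons=45)

```text
clock: 1.85
position: [0.429, 0.0795, 0.1906]
ee_rot: [-2.724, -1.565, 0.001]
force: [-0.5, -1.5, -0.4]
width: 0.998
gripper_force: 0.0
```

```bash
python3 - <<'E'
from h import *
import json
s=readout.observe();c=vision.calibration("wrist");c["pose"]=np.array(c["pose"]).tolist();json.dump(c,open("w1.json","w"))
cv2.imwrite("pics/w1.png",vision.get_image("wrist")[:,:,::-1]);print(s["position"],s["ee_rot"],s["joints"])
E
```

```text
[0.42895094 0.07947906 0.19056239] [-2.72369487e+00 -1.56483357e+00  8.05147144e-04] [-0.79940792  0.16980012  0.57468175  2.09120025 -0.11675967  0.91137696
 -0.68736327]
```

View pics/w1.png

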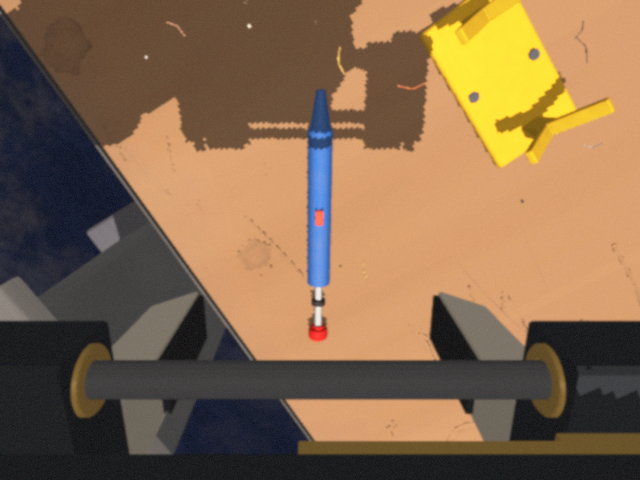

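Wrist view: nozzle tip (320,91), barrel end (318,285), knob end (317,338), lined up with the fingers; the trigger faces up and the cradle is at upper right.

```bash
python3 - <<'E'
from h import *
import json
from scipy.spatial.transform import Rotation as R
c=json.load(open("w1.json"))
a=at(c,320,91,.0095);b=at(c,318,285,.0095);k=at(c,317.5,339,.0095);print(a,b,k,np.linalg.norm((a-b)),np.linalg.norm(a-k))
d=(k-a)/np.linalg.norm(k-a);print(d,np.degrees(np.arctan2(d[1],d[0])),"mid",a+.088*d,b-.068*d)
y=R.from_rotvec(readout.observe()["ee_rot"]).as_matrix()[:,1];print("tool y az",np.degrees(np.arctan2(y[1],y[0])))
# cradle foot corners
for u,v in[(423,38),(502,166),(577,112)]: print(at(c,u,v,.008))
E
```

```text
[0.47494247 0.15695888 0.0095    ] [0.3949035  0.02258288 0.0095    ] [ 0.3682568  -0.02225236  0.0095    ] 0.15640698868891814 0.20856294506658046
[-0.51152745 -0.85926693  0.        ] -120.76562629587723 mid [0.42992806 0.08134339 0.0095    ] [0.42968737 0.08101303 0.0095    ]
tool y az -30.17367540878393
[0.55722899 0.15082011 0.008     ]
[0.57050657 0.0368332  0.008     ]
[0.63549268 0.04601617 0.008     ]
```

carry_out(increments=[1,1.7,-40,0,0,-0.01,0,0,-40,0,0,0,0,0,-40,0,0,0,0,0,-30,0,0,0,0,0,-20,0,0,0,0,0,-10,0,0,0,0,0,-6,0,0,0,0,0,0,0,0,0,0,0,0,0,0,0])

```text
clock: 3.02
position: [0.4307, 0.0809, 0.0053]
ee_rot: [2.733, 1.55, 0.002]
force: [0.1, -0.6, 0.4]
width: 1.003
gripper_force: 0.0
```

carry_out(increments=[0,0,0,0,0,0,0,0,0,0,0,0,0,0,0,0,0,0,0,0,0,0,0,0,0,0,0,0,0,0,0,0,0,0,0,0,0,0,0,0,0,0], grip=1, newtons=45)

```text
clock: 3.9
position: [0.4303, 0.0807, 0.0047]
ee_rot: [2.733, 1.55, -0.0]
force: [-0.6, -0.6, 0.7]
width: 0.286
gripper_force: 0.0
```

carry_out(increments=[0,0,-1.5,0,0,0,0,0,0,0,0,0,0,0,0,0,0,0,0,0,0,0,0,0,0,0,0,0,0,0])

```text
clock: 4.53
position: [0.4304, 0.0807, 0.0036]
ee_rot: [-2.733, -1.549, -0.001]
force: [-1.9, -0.5, 10.4]
width: 0.191
gripper_force: 45.0
```

carry_out(increments=[0,0,10,0,0,0,0,0,10,0,0,0,0,0,20,0,0,0,0,0,20,0,0,0,0,0,20,0,0,0,0,0,0,0,0,0,0,0,0,0,0,0])

```text
clock: 5.4
position: [0.4301, 0.0808, 0.083]
ee_rot: [-2.732, -1.55, 0.0]
force: [-0.0, -0.7, -1.5]
width: 0.198
gripper_force: 45.0
```

```bash
python3 - <<'E'
from h import *
import json
s=readout.observe();c=vision.calibration("wrist");c["pose"]=np.array(c["pose"]).tolist();json.dump(c,open("w2.json","w"))
w=vision.get_image("wrist")[:,:,::-1]
v=vision.get_image("side")[:,:,::-1];v=cv2.resize(v[200:400,240:460],None,fx=2.4,fy=2.4,interpolation=cv2.INTER_CUBIC)
cv2.imwrite("pics/w2.png",np.hstack([cv2.resize(w[:,220:420],(200,480)),v]));print(s["position"],s["ee_rot"],s["width"],s["joints"])
E
```

```text
[0.4300782  0.08083119 0.08303927] [-2.73238374e+00 -1.55011109e+00  5.40027024e-06] 0.19759332518699696 [-0.71488948  0.35902835  0.51747353  2.20958584 -0.29638494  0.63795488
 -0.52340577]
```

View pics/w2.png

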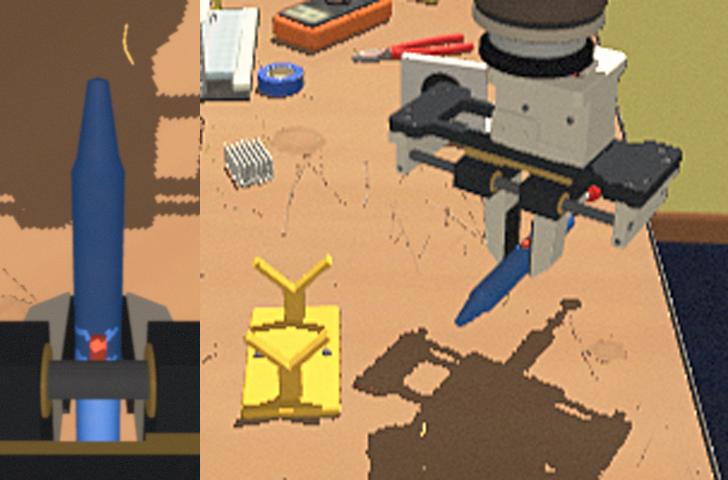

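Pump is held; nozzle tip at wrist (317,79) and side (348,334.5). Triangulating the tip to check pitch.

```bash
python3 - <<'E'
from h import *
import json
c=json.load(open("w2.json"));s=vision.calibration("side")
o1,d1=ray(c,317,79);o2,d2=ray(s,348.3,334.6)
t=np.linalg.lstsq(np.c_[d1,-d2],o2-o1,rcond=None)[0];p,q=o1+t[0]*d1,o2+t[1]*d2
print(p,q,np.linalg.norm(p[:2]-[.4301,.0808]))
u=np.array([.5115,.8593])
for dz in(-.01,0,.01): print(dz,proj(c,[*(np.array([.4301,.0808])+.088*u),.089+dz]),proj(s,[*(np.array([.4301,.0808])+.088*u),.089+dz]))
E
```

```text
[0.47477092 0.15828337 0.08819069] [0.47390565 0.15831695 0.08817066] 0.08943804178309099
-0.01 (np.float64(320.543049406583), np.float64(84.65047866156041)) (np.float64(347.3812174331732), np.float64(338.4583787272038))
0 (np.float64(320.7684337788855), np.float64(83.45662823954109)) (np.float64(347.5565137793973), np.float64(333.40763705947904))
0.01 (np.float64(321.0259197903638), np.float64(82.09273694429689)) (np.float64(347.7339214812377), np.float64(328.29606176905565))
```

carry_out(increments=[10.9,-26.9,-5,0,0,0.0445,10.9,-26.9,-5,0,0,0.0445,10.9,-26.9,-5,0,0,0.0445,10.9,-26.9,-5,0,0,0.0445,10.9,-26.9,-5,0,0,0.0445,10.9,-26.9,-5,0,0,0.0445,10.9,-26.9,-5,0,0,0.0445,10.9,-26.9,-6,0,0,0.0445,0,0,0,0,0,0,0,0,0,0,0,0])

```text
clock: 6.75
position: [0.5168, -0.1341, 0.0415]
ee_rot: [-2.415, -2.007, 0.001]
force: [-0.4, -0.1, -0.9]
width: 0.189
gripper_force: 45.0
```

```bash
python3 - <<'E'
from h import *
s=readout.observe();print(s["position"],s["ee_rot"],s["force"],s["joints"])
a=cv2.resize(vision.get_image("side")[180:300,270:430,::-1],None,fx=4,fy=4,interpolation=cv2.INTER_CUBIC)
cv2.imwrite("pics/s3.png",a)
E
```

```text
[ 0.51676595 -0.13407439  0.04151934] [-2.41474829e+00 -2.00723168e+00  1.40706302e-03] [-0.43850606 -0.12500978 -0.92451828] [-0.10294635  0.53954397  0.35410019  2.00578802 -0.30014686  0.64770177
  0.26268616]
```

View pics/s3.png

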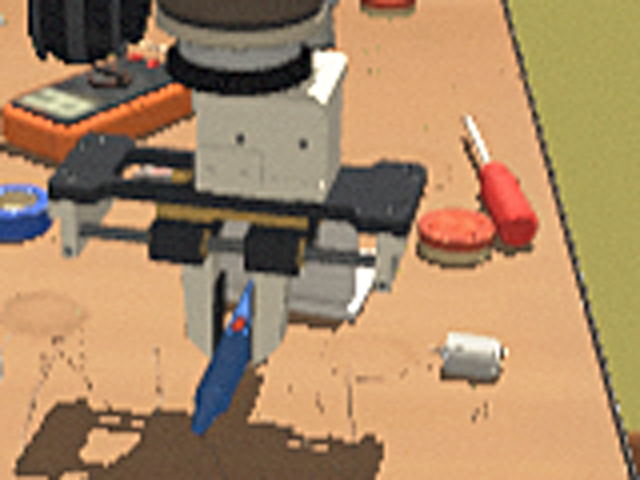

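The pump stands level in front of the stop, bystanders clear. Pressing along (-0.18,-0.984).

carry_out(increments=[-0.9,-4.9,0,0,0,0,-0.9,-4.9,0,0,0,0,-0.9,-4.9,0,0,0,0,-0.9,-4.9,0,0,0,0,-0.9,-4.9,0,0,0,0,-0.9,-4.9,0,0,0,0,0,0,0,0,0,0])

```text
clock: 7.68
position: [0.5122, -0.1637, 0.0422]
ee_rot: [-2.415, -2.009, -0.001]
force: [-0.1, 3.1, -1.5]
width: 0.192
gripper_force: 45.0
```

carry_out(increments=[-0.5,-2.5,0,0,0,0,-0.5,-2.5,0,0,0,0,-0.4,-2,0,0,0,0])

```text
clock: 8.05
position: [0.5109, -0.1703, 0.0422]
ee_rot: [-2.414, -2.01, -0.001]
force: [1.9, 3.6, -1.1]
width: 0.196
gripper_force: 45.0
```

carry_out(increments=[-0.3,-1.5,0,0,0,0,-0.3,-1.5,0,0,0,0,0,0,0,0,0,0])

```text
clock: 8.43
position: [0.5103, -0.1737, 0.0423]
ee_rot: [-2.415, -2.009, -0.0]
force: [1.4, 4.7, -0.8]
width: 0.195
gripper_force: 45.0
```

carry_out(increments=[-0.3,-1.5,0,0,0,0,0,0,0,0,0,0])

```text
clock: 8.68
position: [0.51, -0.1753, 0.0422]
ee_rot: [2.415, 2.009, 0.0]
force: [2.2, 4.6, -1.1]
width: 0.196
gripper_force: 45.0
```

carry_out(increments=[-0.2,-1,0,0,0,0,0,0,0,0,0,0])

```text
clock: 8.93
position: [0.5097, -0.1763, 0.0423]
ee_rot: [2.415, 2.009, 0.0]
force: [2.0, 4.6, -0.4]
width: 0.195
gripper_force: 45.0
```

carry_out(increments=[-0.2,-1,0,0,0,0,0,0,0,0,0,0])

```text
clock: 9.18
position: [0.5096, -0.1769, 0.0422]
ee_rot: [-2.414, -2.009, -0.001]
force: [1.1, 6.3, -0.6]
width: 0.197
gripper_force: 45.0
```

carry_out(increments=[-0.2,-1,0,0,0,0,0,0,0,0,0,0])

```text
clock: 9.43
position: [0.5095, -0.1769, 0.0422]
ee_rot: [-2.413, -2.01, -0.002]
force: [2.2, 8.9, -1.0]
width: 0.193
gripper_force: 45.0
```

carry_out(increments=[-0.4,-2,0,0,0,0,0,0,0,0,0,0,0,0,0,0,0,0])

```text
clock: 9.8
position: [0.5094, -0.1771, 0.042]
ee_rot: [-2.41, -2.01, -0.003]
force: [3.4, 14.1, 0.2]
width: 0.194
gripper_force: 45.0
```

Force climbs with the position stalled: plunger is home. Backing off, lifting and going above the cradle.

carry_out(increments=[1.8,9.9,0,0,0,0,1.8,9.9,0,0,0,0,1.8,9.8,2,0,0,0,1.8,9.8,8,0,0,0,0,0,20,0,0,0,0,0,30,0,0,0,8,24,26,0,0,0.0286,8,24,15,0,0,0.0286,8,24,7,0,0,0.0286,8,24,0,0,0,0.0286,8,24,0,0,0,0.0286,8,24,0,0,0,0.0286,8,24,0,0,0,0.0286,8,24,0,0,0,0.0286,8,24,0,0,0,0.0286,8,25,0,0,0,0.0286,0,0,0,0,0,0,0,0,0,0,0,0])

```text
clock: 12.05
position: [0.5961, 0.0998, 0.1501]
ee_rot: [2.104, 2.333, -0.001]
force: [0.4, -0.8, -0.7]
width: 0.198
gripper_force: 45.0
```

```bash
python3 - <<'E'
from h import *
import json
s=readout.observe();c=vision.calibration("wrist");c["pose"]=np.array(c["pose"]).tolist();json.dump(c,open("w3.json","w"))
w=vision.get_image("wrist")[:,:,::-1]
v=vision.get_image("side")[:,:,::-1];cv2.imwrite("pics/side4.png",v)
v=cv2.resize(v[220:400,210:360],None,fx=3.2,fy=3.2,interpolation=cv2.INTER_CUBIC)[:480]
cv2.imwrite("pics/w4.png",np.hstack([w[:,160:480],np.pad(v,((0,480-len(v)),(0,0),(0,0)))]));print(v.shape,s["position"],s["ee_rot"],s["force"],s["joints"])
E
```

```text
(480, 480, 3) [0.5960556  0.0997842  0.15011829] [ 2.10402569e+00  2.33261891e+00 -9.94987369e-04] [ 0.44896418 -0.8260526  -0.69620942] [-0.47653356  0.4812783   0.31852989  1.73726552 -0.17822839  0.9518365
  0.01498933]
```

View pics/w4.png

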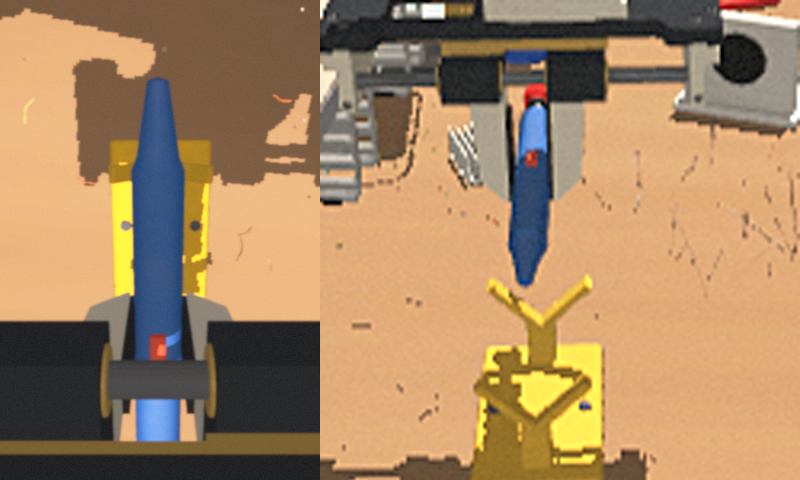

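Pump still level and aligned along the cradle. Checking predicted cradle corners against the picture (wrist: end edge (271,141)–(372,141), foot sides at y≈290: x≈275 and ≈366).

```bash
python3 - <<'E'
from h import *
import json
np.set_printoptions(precision=1,suppress=True)
c=json.load(open("w3.json"));s=vision.calibration("side")
for yaw,cx,cy in((.105,.5955,.101),(.085,.595,.101)):
  R=np.array([[np.cos(yaw),-np.sin(yaw)],[np.sin(yaw),np.cos(yaw)]])
  print(yaw)
  for n,p in dict(foot1=(-.035,.06,.008),foot2=(.035,.06,.008),foot3=(-.035,-.06,.008),foot4=(.035,-.06,.008),Vl=(-.027,.05,.063),Vr=(.027,.05,.063),vl=(-.027,-.045,.063),vr=(.027,-.045,.063),h1=(-.035,0,.008),h2=(.035,0,.008)).items():
    w=[*(R@p[:2]+[cx,cy]),p[2]]
    print(n,"wrist crop",np.array(proj(c,w))-[160,0],"side crop",(np.array(proj(s,w))-[210,220])*3.2+[320,0])
E
```

```text
0.105
foot1 wrist crop [107.2 135.7] side crop [604.1 483.1]
foot2 wrist crop [210.5 135.4] side crop [469.8 487.4]
foot3 wrist crop [113.2 297.2] side crop [602.3 343.4]
foot4 wrist crop [205. 297.] side crop [484.3 346.7]
Vl wrist crop [111.3 161.2] side crop [586.4 387.2]
Vr wrist crop [207.2 161. ] side crop [480.6 390.3]
vl wrist crop [116.6 313.1] side crop [586.7 281.3]
vr wrist crop [202.2 312.8] side crop [491.5 283.8]
h1 wrist crop [110.4 221.2] side crop [603.2 408.7]
h2 wrist crop [207.6 221. ] side crop [477.5 412.5]
0.085
foot1 wrist crop [108.2 134.6] side crop [602.8 484.1]
foot2 wrist crop [211.5 136.4] side crop [468.6 486.5]
foot3 wrist crop [110.9 296.3] side crop [605.2 344.1]
foot4 wrist crop [202.7 297.7] side crop [487.2 346. ]
Vl wrist crop [112.2 160.1] side crop [585.4 388. ]
Vr wrist crop [208.  161.8] side crop [479.7 389.8]
vl wrist crop [114.4 312.2] side crop [589.1 281.8]
vr wrist crop [200.  313.5] side crop [494.1 283.2]
h1 wrist crop [109.6 220.2] side crop [604.1 409.6]
h2 wrist crop [206.8 221.8] side crop [478.5 411.7]
```

carry_out(increments=[0.8,-0.5,-25,0,0,0,0,0,-25,0,0,0,0,0,-20,0,0,0,0,0,-15,0,0,0,0,0,-10,0,0,0,0,0,-6,0,0,0,0,0,-3,0,0,0,0,0,0,0,0,0,0,0,0,0,0,0])

```text
clock: 13.28
position: [0.5971, 0.0995, 0.0467]
ee_rot: [2.104, 2.332, 0.001]
force: [-0.0, -0.2, -0.8]
width: 0.193
gripper_force: 45.0
```

carry_out(increments=[0,0,-1,0,0,0,0,0,0,0,0,0])

```text
clock: 13.52
position: [0.5968, 0.0996, 0.0453]
ee_rot: [2.104, 2.333, 0.0]
force: [-0.2, -0.5, -0.6]
width: 0.196
gripper_force: 45.0
```

carry_out(increments=[0,0,-1,0,0,0,0,0,0,0,0,0])

```text
clock: 13.78
position: [0.5974, 0.0995, 0.0445]
ee_rot: [2.104, 2.332, 0.001]
force: [2.1, 0.5, 1.8]
width: 0.195
gripper_force: 45.0
```

carry_out(increments=[0.5,0,-0.7,0,0,0,0,0,0,0,0,0])

```text
clock: 14.02
position: [0.5977, 0.0996, 0.0441]
ee_rot: [2.104, 2.332, 0.001]
force: [-0.6, 0.6, 6.8]
width: 0.198
gripper_force: 45.0
```

carry_out(increments=[0,0,0,0,0,0,0,0,0,0,0,0,0,0,0,0,0,0,0,0,0,0,0,0,0,0,0,0,0,0,0,0,0,0,0,0,0,0,0,0,0,0,0,0,0,0,0,0,0,0,0,0,0,0], grip=0.5)

```text
clock: 15.15
position: [0.5973, 0.0995, 0.0435]
ee_rot: [2.104, 2.333, 0.0]
force: [0.3, 0.1, -0.5]
width: 0.501
gripper_force: 0.0
```

carry_out(increments=[0,0,8,0,0,0,0,0,15,0,0,0,0,0,25,0,0,0,0,0,30,0,0,0,0,0,30,0,0,0,0,0,30,0,0,0,0,0,0,0,0,0,0,0,0,0,0,0])

```text
clock: 16.15
position: [0.5971, 0.0995, 0.1819]
ee_rot: [2.104, 2.333, 0.001]
force: [0.6, -0.3, 0.1]
width: 0.501
gripper_force: 0.0
```

```bash
python3 - <<'E'
from h import *
import json
s=readout.observe();c=vision.calibration("wrist");c["pose"]=np.array(c["pose"]).tolist();json.dump(c,open("w5.json","w"))
w=vision.get_image("wrist")[:,:,::-1]
v=vision.get_image("side")[:,:,::-1]
v=cv2.resize(v[250:400,210:360],None,fx=3.2,fy=3.2,interpolation=cv2.INTER_CUBIC)[:480]
cv2.imwrite("pics/w5.png",np.hstack([w[:,160:480],v]));print(s["position"],s["force"],s["width"])
E
```

```text
[0.59713006 0.09951011 0.18185985] [ 0.62903815 -0.29269852  0.10326601] 0.5007251500843578
```

View pics/w5.png

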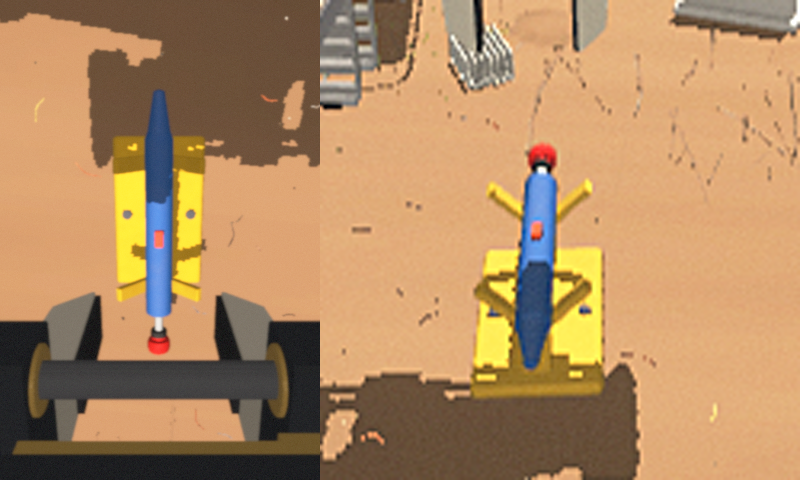

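Pump lies in both rests, released: nozzle (318,91), barrel end (319,315), knob end ≈(318,353). Checking plunger and seat.

```bash
python3 - <<'E'
from h import *
import json
c=json.load(open("w5.json"))
a,b,k=[at(c,u,v,.05) for u,v in((318.5,91),(318.7,315),(318.5,353))]
d=(b-a)/np.linalg.norm(b-a);print(np.linalg.norm(a-b),np.linalg.norm(a-k),"mid",a+.088*d,"yaw",np.arctan2(d[0],-d[1]))
E
```

```text
0.158113261307708 0.1906258175531808 mid [0.59635266 0.1010986  0.05      ] yaw 0.10438219004668911
```

Barrel 158 mm and overall 190 mm (expected 156 and 188 with the plunger home): cocked, seated and centred.

```bash
python3 -c "
from cell import arm
print(arm.sign_off())"
```

```text
the job is handed in; nothing more can be done
None
```

The pump is cocked against the stop, lies released and centred in both V rests of the cradle by my last camera check, and the job is handed in; sign-off returned no verdict.

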